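# Make up two fitting kits in shadow trays

## Robot

A 6-joint arm with a two-finger parallel gripper is mounted at the origin on a cart in front of the work surface, level with it; the furniture and walls round the work are solid. World frame = base frame: x ahead of the robot, y to its left, z up, the work surface at z = 0. Lengths are in m, angles in rad, forces in N, time in s.
With the tool pointing down it reaches from about 0.375 to 0.975 m from the base axis. Payload 3.8 kg.
Tool frame: the origin (TCP) lies midway between the tips of the shut fingers; the grasp point (between the pads) lies 19 mm behind it; z points along the fingers, y is the line along which they close (so a half turn about z gives the same grasp; the last joint's range is limited). The gripper opens to 85 mm and grips with 20 to 120 N. Pads are 22 mm wide; open, the fingers measure 114 mm over their backs; the gripper's body (76 mm by 85 mm) begins 54 mm behind the grasp point. The pads swing forward as they close: fully open they stand 13 mm farther back than shut.
Start: joints at [-1.163, 0.264, 1.604, -0, 1.274, -0.037], TCP at [0.29, -0.609, 0.231] pointing down, gripper open.
Joint ranges: [-2.63, 2.63], [-0.94, 2.18], [0.31, 2.57], [-1.31, 4.45], [0, 2.66], [-2.55, 2.55]. Speed limits (rad/s): [2.57, 2.57, 3.14, 3.14, 3.14, 3.14].

## Interface

Orientations are given as a unit quaternion [x, y, z, w].
In Python, from cell import arm, eyes gives the robot as it stands.
- The arm moves only by the tool apply_moves, never from a script. Its argument "motion" is a list of rows, each an object with "offset": the shift along the tool's x, y, z in mm, a list of three; "rot": the turn, a rotation vector about the tool's x, y, z in degrees, a list of three. In form: [{"offset": [dx, dy, dz], "rot": [ax, ay, az]}, ...]. A call has 1 to 5 rows; each row shifts and turns the commanded pose from where the row before left it, along the tool's axes as they then stand; what a row does not reach is not made up. A row lasts 1/10 s, in which the tool goes at most 50 mm and 8.59 degrees, less where a joint would pass 70% of its speed; a pose out of reach is approached as far as the arm can. A call is refused whole if a number of a shift passes 50 or a number of a turn 8.59, either way. A call with a gripper value outside its range is refused whole. "hand" is the finger opening in mm, from 0 to 85.4, set as the call begins (left out, the last holds). The fingers move at their own pace and stop on an object; "force" is the grip in N (left out, the last holds). Time passes only in rows, so rows that do not move let the fingers close. It gives the time, the measured TCP pose, the force, the opening and the grip force at its end, in the units of the state.
- arm.observe(): the state, without advancing time (a new reading comes with each control period).
- eyes.grab_frame(name): name is "scene" or "top"; returns the picture (480x640x3 uint8, blue, green, red); there is no depth.
- eyes.calibration(name): a dict with "K" (3x3 intrinsics, pixels), "k1" (the pictures are not rectified: a ray, as slopes to the right and down, at radius r is drawn at 1 + k1 r^2 times it, then the intrinsics apply), "xyz" and "rotation" of the camera in the world. Camera axes: x right, y up, looking along -z (the intrinsics and any distortion apply to the point x, -y, -z); pixel columns grow to the right and rows downward; lengths in m; the calibration is good to about 2 mm. A picture is of the moment at which its call begins. calibration takes no time and is no camera call.
- arm.finish_job(): hands the job in; it is judged then, once.
The state is a dict: "time": time; "joint_pos": joint angles; "joint_vel": joint speeds; "joint_efforts": joint torques, N m; "position": TCP position; "tcp_rot": TCP orientation; "ft_force": force on the tool from outside, world axes, zero at the start; "moment": the same for the moment, N m; "width": opening from 0.0 (shut) to 1.0 (fully open); "gripper_force": force on a finger pad.
Only numpy, scipy, OpenCV 4.12 (cv2) and the standard library are available. Lean on these libraries where they do the work, as an engineer would, in place of code of your own. Each camera call takes 0.05 s, during which the arm holds its last target. There are 200 camera calls.

## Task

Make up the two fitting kits from the parts lying on the bench, each part on its matching black shadow and lying along it: the blue tray gets the steel bushing (standing upright), the slide latch whose brass bolt is pushed in and the black-capped marker; the yellow tray gets the slide latch whose brass bolt is pulled out and the red-capped marker. Leave the bolts as they are and do not disturb the caliper; either end of a latch or marker may point either way.

Things in the scene. Friction and masses are not known exactly. Their poses are not given: they have to be found in the camera images.
- tray_blue: Blue kit tray. Fixed, 130 x 220 mm (x, y), rim 4 mm thick, 12 mm high. Origin: centre of underside, on the worktop; x about away from the robot, y along the long side. Flat black shadows on its floor (4 mm up): long one for a marker, 20 x 142, centre x -38, y 0; oblong one for a latch, 30 x 76, centre x +22, y +35; both lie along y; round one for the bushing, 58 across, centre x +22, y -68.
- tray_yellow: Yellow kit tray, like the blue one but with two shadows only. Fixed, 130 x 220 mm (x, y), rim 4 mm thick, 12 mm high. Origin: centre of underside, on the worktop; x about away from the robot, y along the long side. Flat black shadows on its floor (4 mm up): long one for a marker, 20 x 142, centre x -38, y 0; oblong one for a latch, 30 x 76, centre x +22, y +35; both lie along y.
- bushing: Loose turned steel bushing, open tube standing upright, 52 mm outside diameter, 75 mm high, about 0.2 kg. Origin: centre of its underside, z up along its axis. (Another bushing is locked in the clamp fixture behind: not part of the job.)
- latch_in: Loose slide latch, 0.2 kg: dark steel body 70 x 24 x 22 mm (x, y, z), grip across the 24 mm; origin: centre of its underside. A 12 mm brass bolt, axis 12 mm up, comes out of its +x end; the bolt's brass knob stands up through the top to 34 mm. This is the one whose bolt is pushed in.
- latch_out: Loose slide latch, 0.2 kg: dark steel body 70 x 24 x 22 mm (x, y, z), grip across the 24 mm; origin: centre of its underside. A 12 mm brass bolt, axis 12 mm up, comes out of its +x end; the bolt's brass knob stands up through the top to 34 mm. This is the one whose bolt is pulled out.
- bolt_in (a joint): How far this latch's brass bolt is drawn out, m: 0 = in (tip 3 mm beyond the body's end), 0.03 = out (33 mm beyond). Held by about 2 N of friction; at every start between 0 and 0.003.
- bolt_out (a joint): How far this latch's brass bolt is drawn out, m: 0 = in (tip 3 mm beyond the body's end), 0.03 = out (33 mm beyond). Held by about 2 N of friction; at every start between 0.026 and 0.03.
- marker_black: Marker with grey barrel and black cap. Loose, lies flat, 14 x 136 x 15 mm, 16 g, does not roll; grip across the barrel at the middle. Origin: centre of its underside; long axis y, z up.
- marker_red: Marker with white barrel and red cap. Loose, lies flat, 14 x 136 x 15 mm, 16 g, does not roll; grip across the barrel at the middle. Origin: centre of its underside; long axis y, z up.
- caliper: Loose digital caliper, 72 x 235 x 15 mm, lying flat right of the work: leave it alone. Origin: centre of its underside; long axis y.
Things that resemble listed ones, but are neither listed nor needed, are in the scene too. Leave any turquoise look-alike of the marker_red alone.

How it is judged:
At the end, for the whole second after the job is handed in: Each part flat on its own tray's matching shadow: centre within 13 mm along either tray axis, latches and markers along it within 0.25 rad (either way), bushing upright, all at rest; the in bolt out by under 10 mm, the out bolt by over 18 mm (x of bushing in the frame of tray_blue between 0.009 and 0.035 m and y of bushing in the frame of tray_blue between -0.081 and -0.055 m and z of bushing in the frame of tray_blue between -0.002 and 0.01 m and angle between each of bushing, latch_in, marker_black, latch_out, marker_red's own z axis and vertical below 0.15 rad and linear speed of each of bushing, latch_in, marker_black, latch_out, marker_red below 0.02 m/s and x of latch_in in the frame of tray_blue between 0.009 and 0.035 m and y of latch_in in the frame of tray_blue between 0.022 and 0.048 m and z of latch_in in the frame of tray_blue between -0.002 and 0.01 m and angle between the x axis of latch_in and the y axis of tray_blue, either way round below 0.25 rad and x of marker_black in the frame of tray_blue between -0.051 and -0.025 m and y of marker_black in the frame of tray_blue between -0.013 and 0.013 m and z of marker_black in the frame of tray_blue between -0.002 and 0.01 m and angle between the y axis of marker_black and the y axis of tray_blue, either way round below 0.25 rad and x of latch_out in the frame of tray_yellow between 0.009 and 0.035 m and y of latch_out in the frame of tray_yellow between 0.022 and 0.048 m and z of latch_out in the frame of tray_yellow between -0.002 and 0.01 m and angle between the x axis of latch_out and the y axis of tray_yellow, either way round below 0.25 rad and x of marker_red in the frame of tray_yellow between -0.051 and -0.025 m and y of marker_red in the frame of tray_yellow between -0.013 and 0.013 m and z of marker_red in the frame of tray_yellow between -0.002 and 0.01 m and angle between the y axis of marker_red and the y axis of tray_yellow, either way round below 0.25 rad and value of joint bolt_in below 0.01 m and value of joint bolt_out above 0.018 m); the robot touches nothing.
It fails at once if the caliper is moved by more than 20 mm (distance of caliper from where it was at the start of the episode above 0.02 m).
It also fails if it takes over 115 s, if anything falls off the work surface, if the arm or the gripper's body presses on something with over 40 N, if the wrist force passes 120 N, or if a joint passes its speed limit or range.

## Working session

There is one attempt and no reset: what is moved stays moved. The work goes in short steps, Python scripts to look and compute and a tool call to move; the robot and the scene stay as the last step left them, time stands still between calls to the robot, and variables do not carry over. Pictures are saved under pics/ and viewed, at most 14 in all, crops included, and the job is handed in when it is done.

Besides the shell and the picture viewer there is one more tool, called after "Call:" by a JSON object that holds its "api" and its "payload". apply_moves: Moves the arm, as the interface text tells. Its arguments: {"type":"object","properties":{"motion":{"type":"array","items":{"type":"object","properties":{"offset":{"type":"array","items":{"type":"number"}},"rot":{"type":"array","items":{"type":"number"}}}}},"hand":{"type":"number"},"force":{"type":"number"}},"required":["motion"]}

```bash
mkdir -p pics; cat > h.py <<'E'
import numpy as np, cv2
from cell import arm, eyes
from scipy.spatial.transform import Rotation as R
def rot(c):
    r=np.array(c['rotation'],float)
    return r if r.shape==(3,3) else R.from_quat(r).as_matrix()
def px2w(name,pts,z):
    c=eyes.calibration(name);K=np.array(c['K'])
    k1=c['k1'];out=[]
    z=np.broadcast_to(z,(len(pts),))
    for p,zz in zip(pts,z):
        u=cv2.undistortPoints(np.array([[p]],float),K,np.array([k1,0,0,0.]))[0,0]
        d=rot(c)@np.array([u[0],-u[1],-1]);o=np.array(c['xyz'])
        out.append(o+d*(zz-o[2])/d[2])
    return np.array(out)
def w2px(name,P):
    c=eyes.calibration(name);K=np.array(c['K'])
    q=(np.array(P,float)-np.array(c['xyz']))@rot(c);q=q*[1,-1,-1]
    return cv2.projectPoints(q,np.zeros(3),np.zeros(3),K,np.array([c['k1'],0,0,0.]))[0][:,0]
E
python3 - <<'E'
from h import *
for n in('top','scene'):
    print(n,eyes.calibration(n)); cv2.imwrite(f'pics/{n}0.png',eyes.grab_frame(n))
print(arm.observe())
E
```

```text
top {'K': array([[450.43850806,   0.        , 319.02943485],
       [  0.        , 450.43850806, 238.71907333],
       [  0.        ,   0.        ,   1.        ]]), 'k1': -0.07120923279659037, 'xyz': array([ 0.45564323, -0.20703346,  1.08090113]), 'rotation': array([ 0.01739887, -0.016874  , -0.69784215,  0.71584138])}
scene {'K': array([[475.96639569,   0.        , 324.31124487],
       [  0.        , 475.96639569, 234.97543772],
       [  0.        ,   0.        ,   1.        ]]), 'k1': -0.02942570798307414, 'xyz': array([-0.35428901,  0.43546993,  0.6127025 ]), 'rotation': array([-0.2283693 ,  0.46315125,  0.75946678, -0.39566223])}
{'time': 0.1, 'joint_pos': array([-1.16289801e+00,  2.64702078e-01,  1.60522558e+00, -1.28167723e-05,
        1.27372769e+00, -3.69288567e-02]), 'joint_vel': array([-0.00025208, -0.00170102, -0.00120949, -0.00080984,  0.00044255,
       -0.00065892]), 'joint_efforts': array([ 1.50329065e-04, -5.16706467e+01, -3.68589807e+01, -1.01823787e-04,
        6.31393574e-03, -1.92720267e-05]), 'position': array([ 0.29016747, -0.60871435,  0.23007659]), 'tcp_rot': array([ 9.75366957e-01,  2.20586118e-01, -1.96224655e-04, -1.01252601e-03]), 'ft_force': array([-0.42542658,  0.15102539, -0.45573198]), 'moment': array([-0.0171822 , -0.02231239, -0.00823777]), 'gripper_force': 0.0, 'width': 1.0000923280286245}
```

View pics/top0.png

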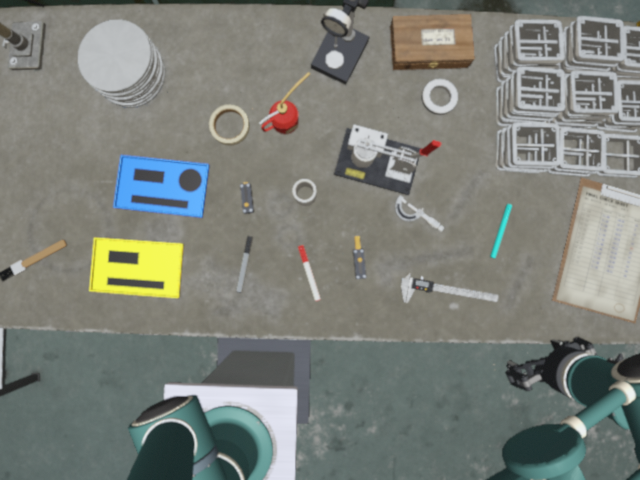

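View pics/scene0.png

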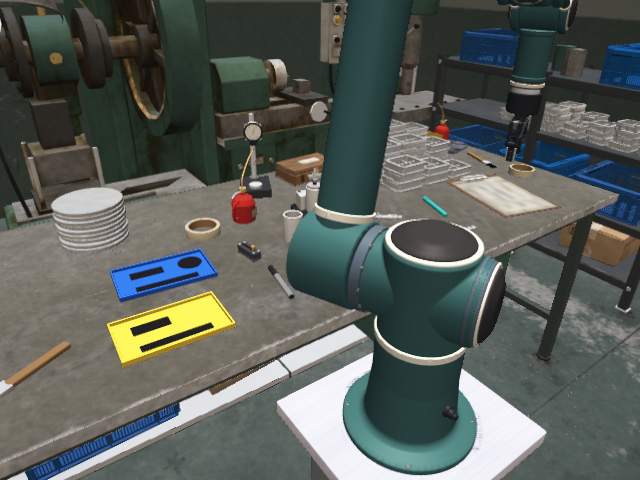

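The top view shows the blue tray around (162,186) and the yellow tray around (137,268). The latches are at (247,198) and (359,257), the latter with its brass bolt sticking out. The black marker is at (244,264), the red marker at (309,273), the bushing at (304,190) and the caliper at (450,289). A turquoise look-alike marker lies at (501,231). One enlarged crop will confirm these.

```bash
python3 - <<'E'
from h import *
im=cv2.imread('pics/top0.png')
a=cv2.resize(im[165:310,225:425],None,fx=4,fy=4,interpolation=cv2.INTER_CUBIC)
cv2.imwrite('pics/crop.png',a)
hsv=cv2.cvtColor(im,cv2.COLOR_BGR2HSV)
for n,lo,hi in(('blue',(95,120,80),(125,255,255)),('yel',(22,120,100),(35,255,255))):
    m=cv2.inRange(hsv,lo,hi)
    c=max(cv2.findContours(m,0,2)[0],key=cv2.contourArea)
    r=cv2.minAreaRect(c);print(n,r)
    # shadows
    mask=np.zeros_like(m);cv2.drawContours(mask,[c],-1,255,-1)
    d=cv2.inRange(hsv,(0,0,0),(180,255,80))&cv2.erode(mask,np.ones((5,5)))
    for k in cv2.findContours(d,0,2)[0]:
        if cv2.contourArea(k)>60:
            rr=cv2.minAreaRect(k);b=px2w('top',cv2.boxPoints(rr),.004)
            print(' sh',rr,b.mean(0).round(4),b[:,:2].round(3).tolist())
E
```

```text
blue ((160.83624267578125, 185.52183532714844), (90.47356414794922, 53.771270751953125), 6.441600799560547)
 sh ((158.4489288330078, 200.97666931152344), (51.455501556396484, 4.403369426727295), 6.115502834320068) [0.5897 0.1867 0.004 ] [[0.59, 0.251], [0.6, 0.25], [0.59, 0.123], [0.579, 0.123]]
 sh ((187.624267578125, 178.80178833007812), (14.38461685180664, 18.230770111083984), 22.61986541748047) [0.6454 0.117  0.004 ] [[0.631, 0.141], [0.673, 0.126], [0.66, 0.093], [0.618, 0.108]]
 sh ((148.5045166015625, 175.4528045654297), (26.7835693359375, 8.675032615661621), 5.440332412719727) [0.6518 0.2143 0.004 ] [[0.644, 0.248], [0.665, 0.247], [0.66, 0.18], [0.639, 0.181]]
yel ((135.94015502929688, 267.32293701171875), (90.9234848022461, 54.90951919555664), 4.159642219543457)
 sh ((135.48223876953125, 282.74871826171875), (53.36404037475586, 4.702305316925049), 4.085616588592529) [0.3902 0.2349 0.004 ] [[0.387, 0.301], [0.398, 0.301], [0.393, 0.169], [0.382, 0.169]]
 sh ((122.96552276611328, 256.913818359375), (26.65760040283203, 8.802821159362793), 4.763641834259033) [0.4517 0.2683 0.004 ] [[0.443, 0.302], [0.464, 0.301], [0.461, 0.235], [0.439, 0.236]]
```

View pics/crop.png

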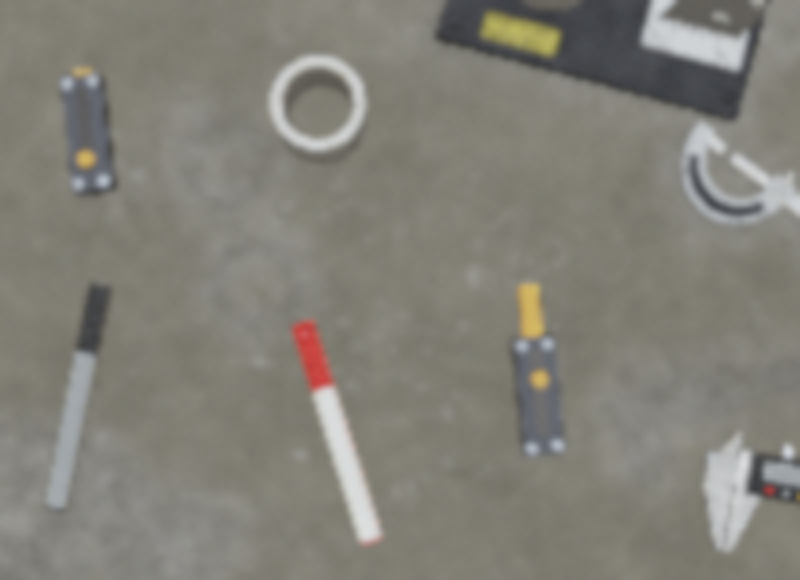

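The crop confirms the parts. The latch at crop (85,132) has its brass tip barely showing, so it is latch_in. The one at (539,396) has its bolt well out at (531,308), so it is latch_out. The marker with the grey barrel and black cap runs (98,286) to (57,507), and the one with the white barrel and red cap runs (305,323) to (371,542). The open ring at (318,105) is the loose bushing. The other ring, at top-view (440,96), is flat and off to the side, and the bushing in the dark fixture is the locked one.

```bash
cat >> h.py <<'E'
def pose():
    s=arm.observe();M=R.from_quat(s['tcp_rot']).as_matrix()
    return s,M
def plan(wps):
    """wps: list of (x,y,z,phi_deg,step_mm); prints rows from the measured pose"""
    s,M=pose();p=np.array(s['position'])*1e3;n=0
    for x,y,z,phi,step in wps:
        t=np.array([x,y,z])*1e3;f=np.radians(phi)
        G=np.array([[np.cos(f),np.sin(f),0],[np.sin(f),-np.cos(f),0],[0,0,-1]])
        rv0=(R.from_matrix(M.T@G)).as_rotvec(degrees=True)
        N=max(1,int(np.ceil(max(np.linalg.norm(t-p)/step,np.linalg.norm(rv0)/8.2))))
        out=[]
        for i in range(N):
            rv=(R.from_matrix(M.T@G)).as_rotvec(degrees=True)/(N-i)
            o=M.T@((t-p)/(N-i));o=o.round(0);rv=rv.round(1)
            p=p+M@o;M=M@R.from_rotvec(rv,degrees=True).as_matrix()
            out.append((o.astype(int).tolist(),rv.tolist()))
        print('->',x,y,z,phi,N)
        for r in out:print('  ',*r)
    print('t',round(s['time'],2),'pos',s['position'].round(4),'j6',s['joint_pos'][5].round(2),'w',s['width'].round(3),'F',s['ft_force'].round(1))
E
python3 - <<'E'
from h import *
C=lambda P:[((x+.5)/4-.5+225,(y+.5)/4-.5+165) for x,y in P]
def seg(n,pts,z):
    w=px2w('top',C(pts),z);d=w[1]-w[0];print(n,w.mean(0).round(4),'len',np.linalg.norm(d).round(3),'ang',np.degrees(np.arctan2(d[1],d[0])).round(1))
seg('in',[(90.5,182.5),(79,82)],.022)
seg('out',[(544.5,447),(534,345)],.022)
seg('black',[(57,507),(98,286)],.012)
seg('red',[(371,542),(305,323)],.012)
print('bush',px2w('top',C([(318,105)]),.075).round(4))
im=cv2.imread('pics/top0.png');hsv=cv2.cvtColor(im,cv2.COLOR_BGR2HSV)
for n,lo,hi in(('blue',(95,120,80),(125,255,255)),('yel',(22,120,100),(35,255,255))):
    c=max(cv2.findContours(cv2.inRange(hsv,lo,hi),0,2)[0],key=cv2.contourArea)
    b=px2w('top',cv2.boxPoints(cv2.minAreaRect(c)),.008)[:,:2]
    r=cv2.minAreaRect((b*1000).astype(np.float32));print(n,r)
def fit(L,W):
    L=np.array(L);W=np.array(W);a=complex(*(L[0]-L[1]));w=complex(*(W[0]-W[1]));th=np.angle(w/a)
    Rm=np.array([[np.cos(th),-np.sin(th)],[np.sin(th),np.cos(th)]])
    print(np.degrees(th),(W-L@Rm.T))
fit([(-.038,0),(.022,.035)],[(.5897,.1867),(.6518,.2143)])
fit([(.022,.035),(.022,-.068)],[(.6518,.2143),(.6454,.117)])
fit([(-.038,0),(.022,.035)],[(.3902,.2349),(.4517,.2683)])
plan([(.30,-.55,.231,25.5,40)])
E
```

```text
in [ 0.6    -0.0296  0.022 ] len 0.06 ang 8.5
out [ 0.4509 -0.302   0.022 ] len 0.06 ang 7.1
black [ 0.4436 -0.029   0.012 ] len 0.133 ang -8.7
red [ 0.4264 -0.1841  0.012 ] len 0.135 ang 18.3
bush [[ 0.6113 -0.1694  0.075 ]]
blue ((627.7874145507812, 182.33984375), (227.33721923828125, 132.0001220703125), 84.94795227050781)
yel ((428.0666198730469, 234.69131469726562), (225.38987731933594, 132.93804931640625), 87.85041046142578)
-6.29394818895111 [[0.62747096 0.18253409]
 [0.62609558 0.18192281]]
-3.7632633915994975 [[0.62755024 0.18081942]
 [0.62791056 0.18629733]]
-1.7505198005499103 [[0.42818227 0.23373919]
 [0.4286411  0.23398838]]
-> 0.3 -0.55 0.231 25.5 2
   [17, -24, 0] [-0.1, -0.0, -0.0]
   [17, -25, -1] [-0.0, -0.0, -0.0]Traceback (most recent call last):
  File "<stdin>", line 22, in <module>
  File "h.py", line 39, in plan
    print('t',round(s['time'],2),'pos',s['position'].round(4),'j6',s['joint_pos'][5].round(2),'w',s['width'].round(3),'F',s['ft_force'].round(1))
                                                                                                  ^^^^^^^^^^^^^^^^
AttributeError: 'float' object has no attribute 'round'
```

```bash
sed -i "s/s\['width'\].round(3)/round(float(s['width']),3)/" h.py; python3 - <<'E'
from h import *
plan([(.451,-.302,.10,7.1,44),(.451,-.302,.003,7.1,30)])
E
```

```text
-> 0.451 -0.302 0.1 7.1 9
   [31, -23, 15] [-0.0, 0.0, 2.0]
   [30, -24, 14] [-0.0, 0.0, 2.0]
   [29, -25, 15] [-0.0, 0.0, 2.1]
   [28, -26, 14] [-0.0, 0.0, 2.0]
   [27, -27, 15] [-0.0, 0.0, 2.1]
   [26, -28, 14] [-0.0, 0.0, 2.0]
   [25, -29, 15] [-0.0, 0.0, 2.1]
   [24, -30, 14] [-0.1, 0.0, 2.0]
   [24, -32, 14] [-0.0, 0.0, 2.1]
-> 0.451 -0.302 0.003 7.1 4
   [0, 0, 24] [-0.0, 0.0, -0.0]
   [0, 0, 24] [-0.0, 0.0, -0.0]
   [0, 0, 25] [-0.0, 0.0, -0.0]
   [0, 0, 24] [-0.0, 0.0, -0.0]
t 0.1 pos [ 0.2902 -0.6087  0.2301] j6 -0.04 w 1.0 F [-0.4  0.2 -0.5]
```

Call:
{"api": "apply_moves", "payload": {"motion": [{"offset":[31,-23,15],"rot":[0,0,2]},{"offset":[30,-24,14],"rot":[0,0,2]},{"offset":[29,-25,15],"rot":[0,0,2.1]},{"offset":[28,-26,14],"rot":[0,0,2]},{"offset":[27,-27,15],"rot":[0,0,2.1]}], "hand": 60, "force": 40}}

```text
time: 0.6
position: [0.38, -0.4381, 0.1573]
tcp_rot: [0.991, 0.132, -0.0, -0.0]
ft_force: [0.8, -0.6, -0.2]
width: 0.707
gripper_force: 0.0
```

Call:
{"api": "apply_moves", "payload": {"motion": [{"offset":[26,-28,14],"rot":[0,0,2]},{"offset":[25,-29,15],"rot":[0,0,2.1]},{"offset":[24,-30,14],"rot":[0,0,2]},{"offset":[24,-32,14],"rot":[0,0,2.1]},{"offset":[0,0,0],"rot":[0,0,0]}]}}

```text
time: 1.1
position: [0.4509, -0.2971, 0.0983]
tcp_rot: [0.998, 0.064, -0.002, -0.003]
ft_force: [-0.5, -0.4, -0.4]
width: 0.704
gripper_force: 0.0
```

```bash
python3 - <<'E'
from h import *
im=eyes.grab_frame('top')
a=cv2.resize(im[190:310,290:430],None,fx=4,fy=4,interpolation=cv2.INTER_CUBIC);cv2.imwrite('pics/c1.png',a)
plan([(.451,-.302,.003,7.1,30)])
E
```

```text
-> 0.451 -0.302 0.003 7.1 4
   [0, 1, 24] [-0.0, 0.0, 0.1]
   [0, 1, 24] [-0.1, 0.1, 0.0]
   [0, 0, 24] [-0.0, 0.0, 0.1]
   [0, 1, 25] [-0.1, 0.1, 0.0]
t 1.15 pos [ 0.451  -0.2996  0.0995] j6 0.81 w 0.7 F [ 0.7 -1.4  0.4]
```

View pics/c1.png

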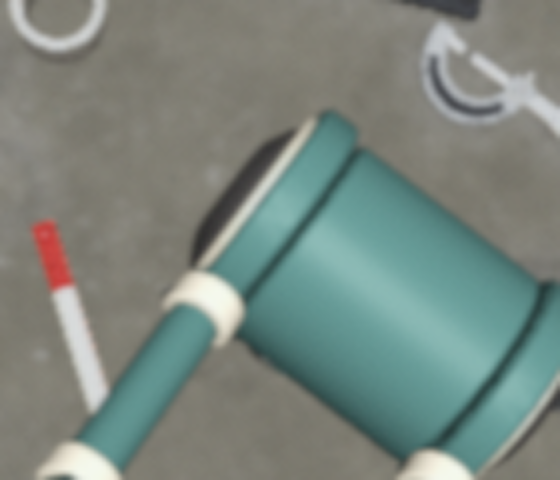

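The arm covers the latch at (359,257) in the top view, so I'll descend on the measured pose and check by contact.

Call:
{"api": "apply_moves", "payload": {"motion": [{"offset":[0,0,25],"rot":[0,0,0]},{"offset":[0,0,25],"rot":[0,0,0]},{"offset":[0,0,25],"rot":[0,0,0]},{"offset":[0,0,16],"rot":[0,0,0]},{"offset":[0,0,5],"rot":[0,0,0]}]}}

```text
time: 1.65
position: [0.4497, -0.3026, 0.0035]
tcp_rot: [0.998, 0.061, -0.001, -0.001]
ft_force: [0.4, 0.0, -0.4]
width: 0.701
gripper_force: 0.0
```

Call:
{"api": "apply_moves", "payload": {"motion": [{"offset":[0,0,0],"rot":[0,0,0]},{"offset":[0,0,0],"rot":[0,0,0]},{"offset":[0,0,0],"rot":[0,0,0]},{"offset":[0,0,0],"rot":[0,0,0]},{"offset":[0,0,0],"rot":[0,0,0]}], "hand": 10}}

```text
time: 2.15
position: [0.4525, -0.3034, 0.0068]
tcp_rot: [0.998, 0.062, 0.001, 0.001]
ft_force: [-1.0, -1.5, 5.7]
width: 0.266
gripper_force: 40.8
```

```bash
python3 - <<'E'
from h import *
plan([(.451,-.302,.10,7.1,40),(.4512,.2647,.10,87.9,44),(.4512,.2647,.009,87.9,25)])
E
```

```text
-> 0.451 -0.302 0.1 7.1 3
   [0, 0, -31] [0.0, -0.0, -0.0]
   [-1, -1, -31] [0.1, -0.1, -0.0]
   [0, 0, -31] [0.0, -0.0, -0.0]
-> 0.4512 0.2647 0.1 87.9 13
   [5, -43, 0] [0.0, 0.0, -6.2]
   [10, -42, 0] [0.0, 0.0, -6.2]
   [15, -41, 0] [0.0, 0.0, -6.2]
   [19, -39, 0] [0.0, 0.0, -6.2]
   [23, -37, 0] [0.0, 0.0, -6.2]
   [27, -34, 0] [0.0, 0.0, -6.2]
   [31, -31, 0] [0.0, 0.0, -6.2]
   [34, -28, 0] [0.0, 0.0, -6.2]
   [36, -24, 0] [0.0, 0.0, -6.2]
   [39, -20, 0] [0.0, 0.0, -6.3]
   [41, -16, 0] [0.0, 0.0, -6.2]
   [42, -11, 0] [0.0, 0.0, -6.3]
   [44, -7, -1] [0.0, 0.0, -6.2]
-> 0.4512 0.2647 0.009 87.9 4
   [0, 0, 23] [0.0, 0.0, -0.0]
   [0, 0, 23] [0.0, 0.0, -0.0]
   [0, 0, 23] [0.0, 0.0, -0.0]
   [0, 0, 22] [0.0, 0.0, -0.0]
t 2.15 pos [ 0.4525 -0.3034  0.0068] j6 0.81 w 0.266 F [-1.  -1.5  5.7]
```

Call:
{"api": "apply_moves", "payload": {"motion": [{"offset":[0,0,-31],"rot":[0,0,0]},{"offset":[-1,-1,-31],"rot":[0,0,0]},{"offset":[0,0,-31],"rot":[0,0,0]},{"offset":[5,-43,0],"rot":[0,0,-6.2]},{"offset":[10,-42,0],"rot":[0,0,-6.2]}]}}

```text
time: 2.65
position: [0.451, -0.2153, 0.0999]
tcp_rot: [0.985, 0.17, 0.001, 0.001]
ft_force: [0.9, 0.3, -2.8]
width: 0.27
gripper_force: 40.0
```

Call:
{"api": "apply_moves", "payload": {"motion": [{"offset":[15,-41,0],"rot":[0,0,-6.2]},{"offset":[19,-39,0],"rot":[0,0,-6.2]},{"offset":[23,-37,0],"rot":[0,0,-6.2]},{"offset":[27,-34,0],"rot":[0,0,-6.2]},{"offset":[31,-31,0],"rot":[0,0,-6.2]}]}}

```text
time: 3.15
position: [0.4507, 0.0046, 0.0981]
tcp_rot: [0.904, 0.428, -0.0, -0.0]
ft_force: [-0.0, 0.0, -1.7]
width: 0.269
gripper_force: 40.0
```

Call:
{"api": "apply_moves", "payload": {"motion": [{"offset":[34,-28,0],"rot":[0,0,-6.2]},{"offset":[36,-24,0],"rot":[0,0,-6.2]},{"offset":[39,-20,0],"rot":[0,0,-6.3]},{"offset":[41,-16,0],"rot":[0,0,-6.2]},{"offset":[42,-11,0],"rot":[0,0,-6.3]}]}}

```text
time: 3.65
position: [0.4499, 0.2232, 0.0981]
tcp_rot: [0.755, 0.656, -0.0, -0.0]
ft_force: [0.1, 0.2, -1.7]
width: 0.267
gripper_force: 40.0
```

Call:
{"api": "apply_moves", "payload": {"motion": [{"offset":[44,-7,0],"rot":[0,0,-6.2]},{"offset":[0,0,0],"rot":[0,0,0]},{"offset":[0,0,0],"rot":[0,0,0]},{"offset":[0,0,0],"rot":[0,0,0]}]}}

```text
time: 4.05
position: [0.4495, 0.2649, 0.0977]
tcp_rot: [0.72, 0.694, -0.001, -0.0]
ft_force: [0.7, -0.4, -1.6]
width: 0.268
gripper_force: 40.0
```

```bash
python3 - <<'E'
from h import *
cv2.imwrite('pics/c2.png',eyes.grab_frame('scene'))
plan([(.4512,.2647,.011,87.9,25)])
E
```

```text
-> 0.4512 0.2647 0.011 87.9 4
   [0, 0, 22] [-0.0, 0.0, -0.0]
   [0, 1, 22] [-0.0, 0.0, -0.0]
   [0, 0, 21] [-0.0, 0.0, -0.0]
   [0, 1, 22] [-0.1, 0.1, -0.1]
t 4.1 pos [0.4498 0.2646 0.0978] j6 0.52 w 0.272 F [ 0.   0.  -1.5]
```

View pics/c2.png

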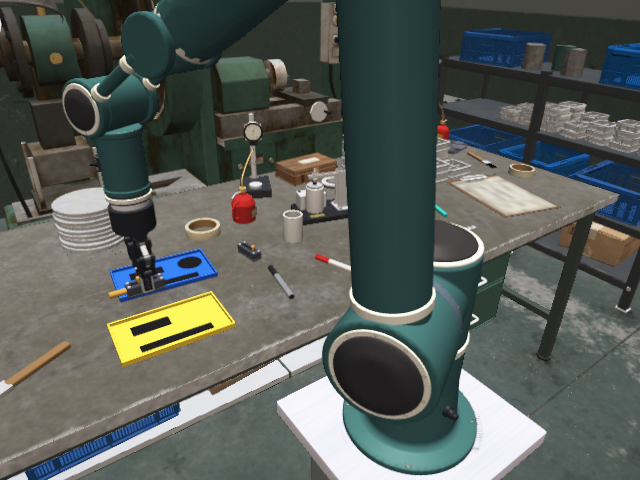

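The latch hangs in the gripper at about (150,285), bolt still out and pointing left (+y). I'll lower it, open and lift.

Call:
{"api": "apply_moves", "payload": {"motion": [{"offset":[0,0,25],"rot":[0,0,0]},{"offset":[0,1,25],"rot":[0,0,0]},{"offset":[0,0,20],"rot":[0,0,0]},{"offset":[0,0,11],"rot":[0,0,0]},{"offset":[0,0,5],"rot":[0,0,0]}]}}

```text
time: 4.6
position: [0.4506, 0.2643, 0.0111]
tcp_rot: [0.721, 0.693, -0.001, -0.0]
ft_force: [-0.4, -0.5, -1.4]
width: 0.27
gripper_force: 40.0
```

Call:
{"api": "apply_moves", "payload": {"motion": [{"offset":[0,0,1],"rot":[0,0,0]},{"offset":[0,0,0],"rot":[0,0,0]}]}}

```text
time: 4.8
position: [0.4521, 0.266, 0.0121]
tcp_rot: [0.72, 0.694, 0.001, 0.0]
ft_force: [0.2, 0.2, -1.2]
width: 0.267
gripper_force: 40.0
```

Call:
{"api": "apply_moves", "payload": {"motion": [{"offset":[0,0,0],"rot":[0,0,0]},{"offset":[0,0,0],"rot":[0,0,0]},{"offset":[0,0,0],"rot":[0,0,0]},{"offset":[0,0,0],"rot":[0,0,0]}], "hand": 38}}

```text
time: 5.2
position: [0.4516, 0.2662, 0.0118]
tcp_rot: [0.72, 0.694, 0.0, 0.0]
ft_force: [-0.7, -0.7, -0.4]
width: 0.443
gripper_force: 0.0
```

Call:
{"api": "apply_moves", "payload": {"motion": [{"offset":[0,0,-15],"rot":[0,0,0]},{"offset":[0,0,-30],"rot":[0,0,0]},{"offset":[0,0,-40],"rot":[0,0,0]},{"offset":[0,0,0],"rot":[0,0,0]}]}}

```text
time: 5.6
position: [0.4556, 0.2683, 0.1023]
tcp_rot: [0.72, 0.694, 0.005, 0.002]
ft_force: [1.3, 1.2, 1.2]
width: 0.447
gripper_force: 0.0
```

```bash
python3 - <<'E'
from h import *
plan([(.4264,-.1841,.10,18.3,46),(.4264,-.1841,.006,18.3,25)])
E
```

```text
-> 0.4264 -0.1841 0.1 18.3 10
   [-45, -1, 0] [0.0, -0.1, 7.0]
   [-45, 4, 0] [0.0, -0.1, 7.0]
   [-44, 10, 0] [0.0, -0.1, 6.9]
   [-43, 15, 0] [0.0, -0.1, 7.0]
   [-41, 20, 0] [0.1, -0.1, 6.9]
   [-38, 25, 0] [0.1, -0.0, 7.0]
   [-35, 29, 0] [0.0, -0.0, 6.9]
   [-31, 33, 1] [0.1, -0.1, 7.0]
   [-26, 37, 0] [0.0, -0.0, 6.9]
   [-22, 40, 1] [0.1, -0.1, 7.0]
-> 0.4264 -0.1841 0.006 18.3 4
   [0, 0, 23] [-0.0, 0.0, -0.0]
   [0, 0, 24] [-0.0, 0.0, -0.0]
   [0, 0, 23] [-0.0, 0.0, -0.0]
   [0, 0, 24] [-0.0, 0.0, -0.0]
t 5.6 pos [0.4556 0.2683 0.1023] j6 0.52 w 0.447 F [1.3 1.2 1.2]
```

Call:
{"api": "apply_moves", "payload": {"motion": [{"offset":[-45,-1,0],"rot":[0,0,7]},{"offset":[-45,4,0],"rot":[0,0,7]},{"offset":[-44,10,0],"rot":[0,0,7]},{"offset":[-43,15,0],"rot":[0,0,7]},{"offset":[-41,20,0],"rot":[0,0,7]}], "hand": 60, "force": 25}}

```text
time: 6.1
position: [0.4359, 0.0384, 0.096]
tcp_rot: [0.896, 0.443, 0.0, 0.0]
ft_force: [0.8, 0.2, 0.7]
width: 0.7
gripper_force: 0.0
```

Call:
{"api": "apply_moves", "payload": {"motion": [{"offset":[-38,25,0],"rot":[0,0,7]},{"offset":[-35,29,0],"rot":[0,0,7]},{"offset":[-31,33,0],"rot":[0,0,7]},{"offset":[-26,37,0],"rot":[0,0,7]},{"offset":[-22,40,0],"rot":[0,0,6.9]}]}}

```text
time: 6.6
position: [0.4203, -0.1883, 0.096]
tcp_rot: [0.988, 0.154, 0.0, 0.0]
ft_force: [0.6, 0.2, -0.4]
width: 0.71
gripper_force: 0.0
```

Call:
{"api": "apply_moves", "payload": {"motion": [{"offset":[0,0,0],"rot":[0,0,0]},{"offset":[0,0,0],"rot":[0,0,0]}]}}

```text
time: 6.8
position: [0.4203, -0.1874, 0.0958]
tcp_rot: [0.988, 0.155, -0.0, -0.0]
ft_force: [-0.4, 0.9, -0.1]
width: 0.703
gripper_force: 0.0
```

```bash
python3 - <<'E'
from h import *
plan([(.4264,-.1841,.008,18.3,25)])
E
```

```text
-> 0.4264 -0.1841 0.008 18.3 4
   [2, 0, 22] [-0.0, 0.0, -0.1]
   [2, 0, 22] [-0.0, 0.0, -0.1]
   [1, -1, 22] [-0.0, 0.0, -0.1]
   [2, 0, 22] [-0.1, 0.0, -0.1]
t 6.8 pos [ 0.4203 -0.1874  0.0958] j6 0.79 w 0.703 F [-0.4  0.9 -0.1]
```

Call:
{"api": "apply_moves", "payload": {"motion": [{"offset":[2,0,25],"rot":[0,0,0]},{"offset":[2,0,25],"rot":[0,0,-0.3]},{"offset":[2,-1,22],"rot":[0,0,0]},{"offset":[1,0,11],"rot":[0,0,0]},{"offset":[0,0,5],"rot":[0,0,0]}]}}

```text
time: 7.3
position: [0.4264, -0.1817, 0.0069]
tcp_rot: [0.987, 0.16, -0.001, -0.001]
ft_force: [0.1, 0.4, 0.6]
width: 0.7
gripper_force: 0.0
```

Call:
{"api": "apply_moves", "payload": {"motion": [{"offset":[0,0,0],"rot":[0,0,0]},{"offset":[0,0,0],"rot":[0,0,0]},{"offset":[0,0,0],"rot":[0,0,0]},{"offset":[0,0,0],"rot":[0,0,0]},{"offset":[0,0,0],"rot":[0,0,0]}], "hand": 4}}

```text
time: 7.8
position: [0.4282, -0.184, 0.0094]
tcp_rot: [0.987, 0.159, 0.001, 0.001]
ft_force: [-0.9, 1.6, 5.1]
width: 0.137
gripper_force: 24.7
```

```bash
python3 - <<'E'
from h import *
plan([(.4264,-.1841,.08,18.3,40),(.3951,.2357,.08,87.9,46),(.3951,.2357,.013,87.9,25)])
E
```

```text
-> 0.4264 -0.1841 0.08 18.3 2
   [-1, 0, -35] [0.0, -0.0, -0.0]
   [-1, 0, -36] [0.1, -0.1, -0.0]
-> 0.3951 0.2357 0.08 87.9 10
   [10, -41, 0] [-0.0, -0.0, -7.0]
   [15, -39, 0] [-0.0, -0.0, -7.0]
   [20, -37, 0] [-0.0, -0.0, -7.0]
   [24, -35, 0] [-0.0, -0.0, -6.9]
   [28, -31, 0] [-0.0, -0.0, -7.0]
   [32, -28, 0] [-0.0, -0.0, -6.9]
   [35, -24, 0] [-0.0, -0.0, -7.0]
   [38, -19, 0] [-0.0, -0.0, -6.9]
   [39, -14, 0] [-0.0, -0.0, -7.0]
   [41, -10, 1] [-0.0, -0.0, -6.9]
-> 0.3951 0.2357 0.013 87.9 3
   [0, 0, 22] [-0.0, -0.0, -0.0]
   [0, 0, 22] [-0.0, -0.0, -0.0]
   [0, 0, 23] [-0.0, -0.0, -0.0]
t 7.8 pos [ 0.4282 -0.184   0.0094] j6 0.79 w 0.137 F [-0.9  1.6  5.1]
```

Call:
{"api": "apply_moves", "payload": {"motion": [{"offset":[-1,0,-35],"rot":[0,0,0]},{"offset":[-1,0,-36],"rot":[0,0,0]},{"offset":[10,-41,0],"rot":[0,0,-7]},{"offset":[15,-39,0],"rot":[0,0,-7]},{"offset":[20,-37,0],"rot":[0,0,-7]}]}}

```text
time: 8.3
position: [0.4161, -0.0577, 0.08]
tcp_rot: [0.941, 0.338, 0.001, 0.0]
ft_force: [0.1, 0.6, -1.6]
width: 0.137
gripper_force: 24.4
```

Call:
{"api": "apply_moves", "payload": {"motion": [{"offset":[24,-35,0],"rot":[0,0,-6.9]},{"offset":[28,-31,0],"rot":[0,0,-7]},{"offset":[32,-28,0],"rot":[0,0,-6.9]},{"offset":[35,-24,0],"rot":[0,0,-7]},{"offset":[38,-19,0],"rot":[0,0,-6.9]}]}}

```text
time: 8.8
position: [0.3997, 0.1541, 0.0795]
tcp_rot: [0.797, 0.604, 0.0, 0.0]
ft_force: [0.1, -0.2, 0.1]
width: 0.138
gripper_force: 24.4
```

Call:
{"api": "apply_moves", "payload": {"motion": [{"offset":[39,-14,0],"rot":[0,0,-7]},{"offset":[41,-10,0],"rot":[0,0,-6.9]},{"offset":[0,0,0],"rot":[0,0,0]},{"offset":[0,0,0],"rot":[0,0,0]},{"offset":[0,0,0],"rot":[0,0,0]}]}}

```text
time: 9.3
position: [0.3936, 0.235, 0.079]
tcp_rot: [0.72, 0.693, -0.001, 0.0]
ft_force: [-0.0, 0.1, -0.2]
width: 0.136
gripper_force: 24.4
```

```bash
python3 - <<'E'
from h import *
cv2.imwrite('pics/c3.png',eyes.grab_frame('scene')[180:420,40:360])
plan([(.3951,.2357,.014,87.9,25)])
E
```

```text
-> 0.3951 0.2357 0.014 87.9 3
   [0, 0, 22] [-0.0, 0.0, -0.0]
   [1, 1, 21] [-0.0, 0.0, -0.1]
   [0, 0, 22] [-0.0, 0.0, -0.0]
t 9.35 pos [0.3938 0.2347 0.079 ] j6 0.52 w 0.136 F [ 0.6  0.6 -0.9]
```

View pics/c3.png

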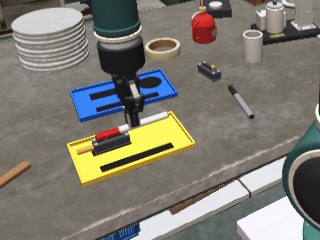

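The red marker hangs level at crop (130,125). The out-latch sits on its shadow at (110,145), with its bolt tip close to the rim. I'll lower the marker, open and lift.

Call:
{"api": "apply_moves", "payload": {"motion": [{"offset":[0,0,22],"rot":[0,0,0]},{"offset":[1,1,20],"rot":[0,0,0]},{"offset":[0,0,16],"rot":[0,0,0]},{"offset":[0,0,6],"rot":[0,0,0]},{"offset":[0,0,1],"rot":[0,0,0]}]}}

```text
time: 9.85
position: [0.3948, 0.2356, 0.0138]
tcp_rot: [0.721, 0.693, -0.001, -0.0]
ft_force: [-0.2, -0.1, 0.2]
width: 0.138
gripper_force: 24.4
```

Call:
{"api": "apply_moves", "payload": {"motion": [{"offset":[0,0,0],"rot":[0,0,0]},{"offset":[0,0,0],"rot":[0,0,0]},{"offset":[0,0,0],"rot":[0,0,0]}], "hand": 22}}

```text
time: 10.15
position: [0.3957, 0.2372, 0.015]
tcp_rot: [0.72, 0.694, 0.001, 0.0]
ft_force: [0.2, -0.4, 0.4]
width: 0.257
gripper_force: 0.0
```

Call:
{"api": "apply_moves", "payload": {"motion": [{"offset":[0,0,-15],"rot":[0,0,0]},{"offset":[0,0,-30],"rot":[0,0,0]},{"offset":[0,0,-40],"rot":[0,0,0]},{"offset":[0,0,0],"rot":[0,0,0]}]}}

```text
time: 10.55
position: [0.3994, 0.2395, 0.1053]
tcp_rot: [0.72, 0.694, 0.006, 0.002]
ft_force: [0.6, 0.2, 0.5]
width: 0.258
gripper_force: 0.0
```

```bash
python3 - <<'E'
from h import *
plan([(.6113,-.1694,.14,14,45),(.6113,-.1694,.03,14,30)])
E
```

```text
-> 0.6113 -0.1694 0.14 14 11
   [-36, 21, -3] [0.0, -0.1, 6.7]
   [-34, 25, -3] [0.0, -0.1, 6.7]
   [-31, 28, -3] [0.0, -0.1, 6.7]
   [-27, 32, -3] [0.0, -0.1, 6.7]
   [-23, 35, -3] [0.1, -0.1, 6.7]
   [-19, 37, -3] [0.0, -0.0, 6.7]
   [-15, 39, -3] [0.1, -0.1, 6.7]
   [-10, 41, -3] [0.0, -0.0, 6.7]
   [-5, 42, -3] [0.1, -0.1, 6.8]
   [0, 42, -3] [0.0, -0.0, 6.7]
   [5, 41, -3] [0.1, -0.0, 6.8]
-> 0.6113 -0.1694 0.03 14 4
   [0, 0, 27] [-0.0, -0.0, -0.0]
   [0, 0, 28] [-0.0, -0.0, -0.0]
   [0, 0, 27] [-0.0, -0.0, -0.0]
   [0, 0, 28] [-0.0, -0.0, -0.0]
t 10.55 pos [0.3994 0.2395 0.1053] j6 0.52 w 0.258 F [0.6 0.2 0.5]
```

```bash
python3 - <<'E'
from h import *
plan([(.6113,-.1694,.13,86,46),(.6113,-.1694,.035,86,30)])
E
```

```text
-> 0.6113 -0.1694 0.13 86 11
   [-36, 21, -2] [0.1, -0.0, 0.2]
   [-36, 21, -2] [0.0, -0.0, 0.2]
   [-36, 21, -2] [0.1, -0.0, 0.2]
   [-36, 21, -2] [0.0, -0.0, 0.2]
   [-36, 21, -2] [0.1, -0.0, 0.2]
   [-36, 21, -3] [0.0, -0.1, 0.2]
   [-36, 21, -2] [0.1, -0.0, 0.1]
   [-36, 21, -3] [0.0, -0.1, 0.2]
   [-36, 22, -2] [0.1, -0.0, 0.1]
   [-36, 22, -3] [0.0, -0.1, 0.2]
   [-37, 21, -2] [0.1, -0.0, 0.1]
-> 0.6113 -0.1694 0.035 86 4
   [0, 0, 24] [-0.0, -0.0, 0.0]
   [0, 0, 24] [-0.0, -0.0, 0.0]
   [0, 0, 23] [-0.0, -0.0, 0.0]
   [0, 1, 24] [-0.0, -0.0, 0.0]
t 10.55 pos [0.3994 0.2395 0.1053] j6 0.52 w 0.258 F [0.6 0.2 0.5]
```

Call:
{"api": "apply_moves", "payload": {"motion": [{"offset":[-36,21,-4],"rot":[0,0,0.2]},{"offset":[-36,21,-4],"rot":[0,0,0.2]},{"offset":[-36,21,-4],"rot":[0,0,0.2]},{"offset":[-36,21,-4],"rot":[0,0,0.2]},{"offset":[-36,21,-4],"rot":[0,0,0.2]}], "hand": 82, "force": 40}}

```text
time: 11.05
position: [0.4925, 0.0511, 0.1194]
tcp_rot: [0.726, 0.688, 0.0, 0.0]
ft_force: [0.5, -0.4, -0.0]
width: 0.961
gripper_force: 0.0
```

Call:
{"api": "apply_moves", "payload": {"motion": [{"offset":[-36,21,-4],"rot":[0,0,0.2]},{"offset":[-36,21,-4],"rot":[0,0,0.1]},{"offset":[-36,21,-4],"rot":[0,0,0.2]},{"offset":[-36,22,-2],"rot":[0,0,0.1]},{"offset":[-36,22,-2],"rot":[0,0,0.2]}]}}

```text
time: 11.55
position: [0.5886, -0.1351, 0.1351]
tcp_rot: [0.731, 0.682, 0.0, 0.0]
ft_force: [0.2, 0.3, 0.3]
width: 0.965
gripper_force: 0.0
```

Call:
{"api": "apply_moves", "payload": {"motion": [{"offset":[-37,21,0],"rot":[0,0,0.1]},{"offset":[0,0,0],"rot":[0,0,0]},{"offset":[0,0,0],"rot":[0,0,0]},{"offset":[0,0,0],"rot":[0,0,0]}]}}

```text
time: 11.95
position: [0.6056, -0.171, 0.1346]
tcp_rot: [0.731, 0.682, -0.0, -0.001]
ft_force: [-0.3, 0.0, -0.0]
width: 0.961
gripper_force: 0.0
```

```bash
python3 - <<'E'
from h import *
im=eyes.grab_frame('top');a=cv2.resize(im[140:310,85:345],None,fx=3,fy=3,interpolation=cv2.INTER_CUBIC);cv2.imwrite('pics/c4.png',a)
plan([(.6113,-.1694,.035,86,30)])
E
```

```text
-> 0.6113 -0.1694 0.035 86 4
   [0, 1, 25] [-0.0, -0.0, 0.0]
   [1, 2, 25] [-0.0, -0.0, 0.0]
   [0, 1, 25] [-0.0, -0.0, 0.0]
   [1, 2, 25] [-0.1, -0.0, 0.0]
t 12.0 pos [ 0.6056 -0.1706  0.1347] j6 -0.25 w 0.963 F [ 0.2 -0.   0.3]
```

View pics/c4.png

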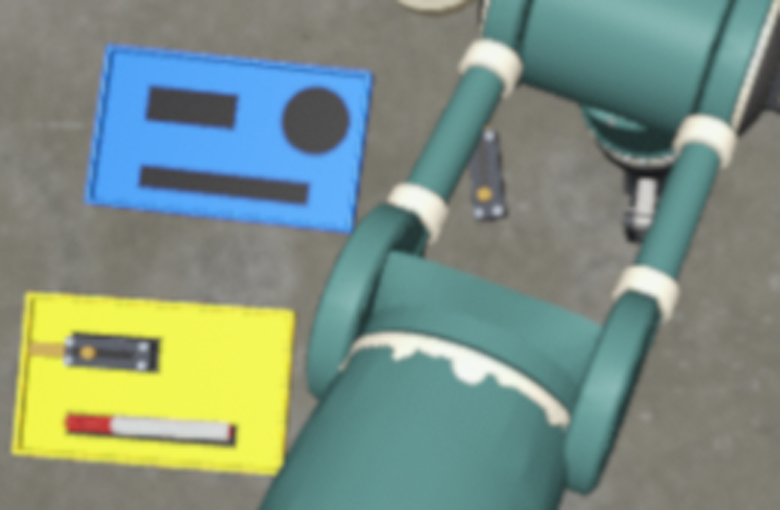

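The yellow kit is in place, with the latch at crop (110,353) and the red marker at (150,428), both on their shadows. The blue tray is still empty. Next I'll pick up the bushing.

Call:
{"api": "apply_moves", "payload": {"motion": [{"offset":[2,5,15],"rot":[0,0,0]},{"offset":[0,1,22],"rot":[0,0,0]},{"offset":[0,0,24],"rot":[0,0,0]},{"offset":[0,0,22],"rot":[0,0,0]},{"offset":[0,0,15],"rot":[0,0,0]}]}}

```text
time: 12.5
position: [0.6111, -0.1686, 0.0344]
tcp_rot: [0.731, 0.682, -0.001, -0.001]
ft_force: [-0.6, -0.1, -1.2]
width: 0.957
gripper_force: 0.0
```

Call:
{"api": "apply_moves", "payload": {"motion": [{"offset":[0,0,0],"rot":[0,0,0]},{"offset":[0,0,0],"rot":[0,0,0]},{"offset":[0,0,0],"rot":[0,0,0]},{"offset":[0,0,0],"rot":[0,0,0]},{"offset":[0,0,0],"rot":[0,0,0]}], "hand": 35}}

```text
time: 13.0
position: [0.6131, -0.1705, 0.0381]
tcp_rot: [0.731, 0.682, 0.0, 0.001]
ft_force: [0.5, -0.1, -1.9]
width: 0.596
gripper_force: 41.9
```

```bash
python3 - <<'E'
from h import *
z=arm.observe()['position'][2]
plan([(.6113,-.1694,z+.06,86,40),(.6434,.1126,z+.06,84.8,46),(.6434,.1126,z+.005,84.8,25)])
E
```

```text
-> 0.6113 -0.1694 0.09808639241002834 86 2
   [0, -1, -30] [0.0, 0.0, -0.0]
   [1, -1, -30] [0.1, 0.0, -0.0]
-> 0.6434 0.1126 0.09808639241002834 84.8 7
   [41, 2, 0] [-0.0, 0.0, 0.2]
   [40, 2, 0] [-0.0, 0.0, 0.2]
   [41, 1, 0] [-0.0, 0.0, 0.2]
   [40, 1, 0] [-0.0, 0.0, 0.1]
   [41, 1, 0] [-0.0, 0.0, 0.2]
   [40, 1, 0] [-0.0, 0.0, 0.1]
   [41, 2, 0] [-0.0, 0.0, 0.2]
-> 0.6434 0.1126 0.043086392410028346 84.8 3
   [0, 0, 18] [-0.0, 0.0, -0.0]
   [0, 0, 18] [-0.0, 0.0, -0.0]
   [0, 0, 19] [-0.0, 0.0, -0.0]
t 13.0 pos [ 0.6131 -0.1705  0.0381] j6 -0.24 w 0.596 F [ 0.5 -0.1 -1.9]
```

Call:
{"api": "apply_moves", "payload": {"motion": [{"offset":[0,-1,-30],"rot":[0,0,0]},{"offset":[0,-1,-30],"rot":[0,0,0]},{"offset":[25,1,0],"rot":[0,0,0.2]},{"offset":[41,2,0],"rot":[0,0,0.2]},{"offset":[41,2,0],"rot":[0,0,0.2]}]}}

```text
time: 13.5
position: [0.6239, -0.0636, 0.0983]
tcp_rot: [0.736, 0.677, 0.001, 0.001]
ft_force: [0.8, 0.2, -2.6]
width: 0.599
gripper_force: 42.7
```

Call:
{"api": "apply_moves", "payload": {"motion": [{"offset":[41,1,0],"rot":[0,0,0.2]},{"offset":[41,1,0],"rot":[0,0,0.2]},{"offset":[41,1,0],"rot":[0,0,0.2]},{"offset":[35,1,0],"rot":[0,0,0]},{"offset":[20,1,0],"rot":[0,0,0]}]}}

```text
time: 14.0
position: [0.6439, 0.1158, 0.0977]
tcp_rot: [0.738, 0.675, 0.0, -0.0]
ft_force: [0.3, 0.4, -2.2]
width: 0.596
gripper_force: 42.7
```

Call:
{"api": "apply_moves", "payload": {"motion": [{"offset":[0,0,0],"rot":[0,0,0]},{"offset":[0,0,0],"rot":[0,0,0]},{"offset":[0,0,0],"rot":[0,0,0]}]}}

```text
time: 14.3
position: [0.6437, 0.1116, 0.0972]
tcp_rot: [0.739, 0.674, -0.0, 0.0]
ft_force: [0.1, -0.5, -1.4]
width: 0.6
gripper_force: 42.7
```

```bash
python3 - <<'E'
from h import *
plan([(.6434,.1126,.043,84.8,25)])
E
```

```text
-> 0.6434 0.1126 0.043 84.8 3
   [0, 0, 18] [-0.0, 0.0, -0.0]
   [0, 0, 18] [-0.0, 0.0, -0.0]
   [1, 0, 18] [-0.0, 0.0, -0.1]
t 14.3 pos [0.6437 0.1116 0.0972] j6 0.23 w 0.6 F [ 0.1 -0.5 -1.4]
```

Call:
{"api": "apply_moves", "payload": {"motion": [{"offset":[0,0,18],"rot":[0,0,0]},{"offset":[1,0,18],"rot":[0,0,0]},{"offset":[0,0,12],"rot":[0,0,0]},{"offset":[0,0,5],"rot":[0,0,0]},{"offset":[0,0,1],"rot":[0,0,0]}]}}

```text
time: 14.8
position: [0.6433, 0.1132, 0.0424]
tcp_rot: [0.739, 0.674, -0.001, -0.0]
ft_force: [-0.8, -0.2, -1.7]
width: 0.599
gripper_force: 42.7
```

Call:
{"api": "apply_moves", "payload": {"motion": [{"offset":[0,0,0],"rot":[0,0,0]},{"offset":[0,0,0],"rot":[0,0,0]}]}}

```text
time: 15.0
position: [0.6448, 0.114, 0.0443]
tcp_rot: [0.739, 0.674, 0.001, 0.0]
ft_force: [0.4, 0.2, -1.7]
width: 0.597
gripper_force: 42.7
```

Call:
{"api": "apply_moves", "payload": {"motion": [{"offset":[0,0,0],"rot":[0,0,0]},{"offset":[0,0,0],"rot":[0,0,0]},{"offset":[0,0,0],"rot":[0,0,0]},{"offset":[0,0,0],"rot":[0,0,0]}], "hand": 75}}

```text
time: 15.4
position: [0.6442, 0.1142, 0.0437]
tcp_rot: [0.738, 0.674, 0.0, 0.0]
ft_force: [-0.3, 0.5, 0.4]
width: 0.881
gripper_force: 0.0
```

Call:
{"api": "apply_moves", "payload": {"motion": [{"offset":[0,0,-20],"rot":[0,0,0]},{"offset":[0,0,-35],"rot":[0,0,0]},{"offset":[0,0,-35],"rot":[0,0,0]},{"offset":[0,0,0],"rot":[0,0,0]}]}}

```text
time: 15.8
position: [0.6484, 0.1148, 0.1402]
tcp_rot: [0.738, 0.674, 0.005, 0.003]
ft_force: [0.6, -0.0, 0.2]
width: 0.878
gripper_force: 0.0
```

```bash
python3 - <<'E'
from h import *
plan([(.6,-.0296,.13,8.5,35),(.6,-.0296,.006,8.5,30)])
E
```

```text
-> 0.6 -0.0296 0.13 8.5 10
   [-15, -4, 1] [0.0, -0.1, 7.6]
   [-15, -1, 1] [0.1, -0.1, 7.6]
   [-15, 0, 1] [0.1, -0.0, 7.6]
   [-15, 3, 1] [0.0, -0.0, 7.6]
   [-15, 4, 1] [0.0, -0.1, 7.6]
   [-14, 6, 1] [0.1, -0.1, 7.7]
   [-13, 8, 1] [0.0, -0.0, 7.6]
   [-11, 10, 1] [0.1, -0.1, 7.7]
   [-10, 11, 1] [0.0, -0.0, 7.6]
   [-9, 13, 1] [0.1, -0.1, 7.7]
-> 0.6 -0.0296 0.006 8.5 5
   [0, 0, 25] [-0.0, 0.0, -0.0]
   [0, 0, 25] [-0.0, 0.0, -0.0]
   [0, 0, 25] [-0.0, 0.0, -0.0]
   [0, 0, 25] [-0.0, 0.0, -0.0]
   [1, 0, 24] [-0.0, 0.0, -0.0]
t 15.8 pos [0.6484 0.1148 0.1402] j6 0.23 w 0.878 F [ 0.6 -0.   0.2]
```

Call:
{"api": "apply_moves", "payload": {"motion": [{"offset":[-15,-4,0],"rot":[0,0,7.6]},{"offset":[-15,-1,0],"rot":[0,0,7.6]},{"offset":[-15,0,0],"rot":[0,0,7.6]},{"offset":[-15,3,0],"rot":[0,0,7.6]},{"offset":[-15,4,0],"rot":[0,0,7.6]}], "hand": 60}}

```text
time: 16.3
position: [0.6186, 0.0414, 0.1326]
tcp_rot: [0.919, 0.395, -0.0, -0.0]
ft_force: [-0.4, 0.5, -0.1]
width: 0.701
gripper_force: 0.0
```

Call:
{"api": "apply_moves", "payload": {"motion": [{"offset":[-14,6,0],"rot":[0,0,7.7]},{"offset":[-13,8,0],"rot":[0,0,7.6]},{"offset":[-11,10,5],"rot":[0,0,7.7]},{"offset":[-10,11,10],"rot":[0,0,7.6]},{"offset":[-9,13,15],"rot":[0,0,7.7]}]}}

```text
time: 16.8
position: [0.5954, -0.0308, 0.1034]
tcp_rot: [0.997, 0.071, 0.001, 0.0]
ft_force: [0.6, -1.0, 1.2]
width: 0.703
gripper_force: 0.0
```

Call:
{"api": "apply_moves", "payload": {"motion": [{"offset":[0,0,0],"rot":[0,0,0]},{"offset":[0,0,0],"rot":[0,0,0]},{"offset":[0,0,0],"rot":[0,0,0]}]}}

```text
time: 17.1
position: [0.5957, -0.0297, 0.1039]
tcp_rot: [0.997, 0.075, 0.001, -0.0]
ft_force: [-0.4, -0.5, 0.5]
width: 0.706
gripper_force: 0.0
```

```bash
python3 - <<'E'
from h import *
plan([(.6,-.0296,.006,8.5,30)])
E
```

```text
-> 0.6 -0.0296 0.006 8.5 4
   [1, 0, 24] [-0.0, -0.0, 0.0]
   [1, 0, 25] [-0.0, -0.0, 0.0]
   [1, 0, 24] [-0.0, -0.0, 0.1]
   [1, 1, 25] [-0.0, -0.1, 0.0]
t 17.1 pos [ 0.5957 -0.0297  0.1039] j6 1.33 w 0.706 F [-0.4 -0.5  0.5]
```

Call:
{"api": "apply_moves", "payload": {"motion": [{"offset":[2,0,25],"rot":[0,0,0]},{"offset":[2,0,25],"rot":[0,0,0]},{"offset":[1,0,25],"rot":[0,0,0]},{"offset":[0,0,16],"rot":[0,0,0]},{"offset":[0,0,6],"rot":[0,0,0]}]}}

```text
time: 17.6
position: [0.599, -0.0288, 0.0047]
tcp_rot: [0.997, 0.075, -0.001, -0.0]
ft_force: [0.4, -0.0, 0.1]
width: 0.704
gripper_force: 0.0
```

Call:
{"api": "apply_moves", "payload": {"motion": [{"offset":[0,0,0],"rot":[0,0,0]},{"offset":[0,0,0],"rot":[0,0,0]},{"offset":[0,0,0],"rot":[0,0,0]},{"offset":[0,0,0],"rot":[0,0,0]},{"offset":[0,0,0],"rot":[0,0,0]}], "hand": 10}}

```text
time: 18.1
position: [0.6014, -0.0296, 0.0079]
tcp_rot: [0.997, 0.074, 0.001, 0.0]
ft_force: [-0.7, 1.2, 4.9]
width: 0.27
gripper_force: 41.2
```

```bash
python3 - <<'E'
from h import *
plan([(.6,-.0296,.15,8.5,40),(.6528,.2152,.15,84.8,40),(.6528,.2152,.012,84.8,25)])
E
```

```text
-> 0.6 -0.0296 0.15 8.5 4
   [0, 0, -36] [0.0, -0.0, -0.0]
   [0, 0, -35] [0.0, -0.1, -0.0]
   [-1, 0, -36] [0.0, -0.0, -0.0]
   [0, 0, -35] [0.0, -0.1, -0.0]
-> 0.6528 0.2152 0.15 84.8 10
   [9, -23, 0] [0.0, 0.0, -7.6]
   [12, -22, 0] [0.0, 0.0, -7.6]
   [15, -20, 0] [-0.0, 0.0, -7.6]
   [17, -18, 0] [-0.0, 0.0, -7.6]
   [19, -16, 0] [-0.0, 0.0, -7.7]
   [22, -13, 0] [-0.0, 0.0, -7.6]
   [23, -10, 0] [-0.0, 0.0, -7.7]
   [24, -7, 0] [-0.0, 0.0, -7.6]
   [25, -4, 0] [-0.0, 0.0, -7.7]
   [25, -1, 0] [-0.0, 0.0, -7.6]
-> 0.6528 0.2152 0.012 84.8 6
   [0, 0, 23] [-0.0, 0.0, -0.0]
   [0, 0, 23] [-0.0, 0.0, -0.0]
   [0, 0, 23] [-0.0, 0.0, -0.0]
   [0, 0, 23] [-0.0, 0.0, -0.0]
   [0, 0, 23] [-0.0, 0.0, -0.0]
   [0, 0, 23] [-0.0, 0.0, -0.0]
t 18.1 pos [ 0.6014 -0.0296  0.0079] j6 1.33 w 0.27 F [-0.7  1.2  4.9]
```

Call:
{"api": "apply_moves", "payload": {"motion": [{"offset":[0,0,-36],"rot":[0,0,0]},{"offset":[0,0,-35],"rot":[0,0,0]},{"offset":[-1,0,-36],"rot":[0,0,0]},{"offset":[0,0,-35],"rot":[0,0,0]},{"offset":[9,-23,0],"rot":[0,0,-7.6]}]}}

```text
time: 18.6
position: [0.608, -0.0078, 0.1546]
tcp_rot: [0.99, 0.14, 0.005, 0.002]
ft_force: [0.9, -0.2, -1.4]
width: 0.263
gripper_force: 40.4
```

Call:
{"api": "apply_moves", "payload": {"motion": [{"offset":[12,-22,0],"rot":[0,0,-7.6]},{"offset":[15,-20,0],"rot":[0,0,-7.6]},{"offset":[17,-18,0],"rot":[0,0,-7.6]},{"offset":[19,-16,0],"rot":[0,0,-7.7]},{"offset":[22,-13,0],"rot":[0,0,-7.6]}]}}

```text
time: 19.1
position: [0.6304, 0.1175, 0.1474]
tcp_rot: [0.889, 0.458, -0.001, -0.0]
ft_force: [0.8, -0.1, -2.7]
width: 0.269
gripper_force: 40.4
```

Call:
{"api": "apply_moves", "payload": {"motion": [{"offset":[23,-10,0],"rot":[0,0,-7.7]},{"offset":[24,-7,0],"rot":[0,0,-7.6]},{"offset":[25,-4,0],"rot":[0,0,-7.7]},{"offset":[25,-1,0],"rot":[0,0,-7.6]},{"offset":[0,0,0],"rot":[0,0,0]}]}}

```text
time: 19.6
position: [0.6509, 0.2181, 0.1475]
tcp_rot: [0.737, 0.676, 0.0, -0.001]
ft_force: [0.8, 0.2, -1.9]
width: 0.265
gripper_force: 40.4
```

Call:
{"api": "apply_moves", "payload": {"motion": [{"offset":[0,0,15],"rot":[0,0,0]},{"offset":[0,0,20],"rot":[0,0,0]},{"offset":[0,0,15],"rot":[0,0,0]},{"offset":[0,0,0],"rot":[0,0,0]},{"offset":[0,0,0],"rot":[0,0,0]}]}}

```text
time: 20.1
position: [0.6505, 0.2142, 0.0971]
tcp_rot: [0.739, 0.674, -0.001, -0.0]
ft_force: [-0.3, 0.3, -2.5]
width: 0.266
gripper_force: 40.3
```

```bash
python3 - <<'E'
from h import *
plan([(.6528,.2152,.012,84.8,25)])
E
```

```text
-> 0.6528 0.2152 0.012 84.8 4
   [0, 1, 21] [-0.0, 0.0, -0.0]
   [0, 0, 21] [-0.0, 0.0, -0.0]
   [1, 1, 22] [-0.1, 0.0, -0.0]
   [0, 0, 21] [-0.0, 0.1, -0.1]
t 20.1 pos [0.6505 0.2142 0.0971] j6 0.37 w 0.266 F [-0.3  0.3 -2.5]
```

Call:
{"api": "apply_moves", "payload": {"motion": [{"offset":[1,1,25],"rot":[0,0,0]},{"offset":[0,1,25],"rot":[0,0,0]},{"offset":[0,0,20],"rot":[0,0,0]},{"offset":[0,0,11],"rot":[0,0,0]},{"offset":[0,0,5],"rot":[0,0,0]}]}}

```text
time: 20.6
position: [0.6532, 0.2156, 0.0119]
tcp_rot: [0.739, 0.674, -0.0, -0.0]
ft_force: [-5.6, -3.2, 34.0]
width: 0.27
gripper_force: 45.6
```

Call:
{"api": "apply_moves", "payload": {"motion": [{"offset":[0,0,1],"rot":[0,0,0]},{"offset":[0,0,0],"rot":[0,0,0]}]}}

```text
time: 20.8
position: [0.6545, 0.2163, 0.0126]
tcp_rot: [0.739, 0.674, 0.001, 0.001]
ft_force: [-0.5, 0.0, -2.5]
width: 0.272
gripper_force: 40.3
```

Call:
{"api": "apply_moves", "payload": {"motion": [{"offset":[0,0,0],"rot":[0,0,0]},{"offset":[0,0,0],"rot":[0,0,0]},{"offset":[0,0,0],"rot":[0,0,0]},{"offset":[0,0,0],"rot":[0,0,0]}], "hand": 38}}

```text
time: 21.2
position: [0.6537, 0.2161, 0.0118]
tcp_rot: [0.739, 0.674, 0.0, 0.0]
ft_force: [-0.4, -0.7, 0.2]
width: 0.446
gripper_force: 0.0
```

Call:
{"api": "apply_moves", "payload": {"motion": [{"offset":[0,0,-15],"rot":[0,0,0]},{"offset":[0,0,-40],"rot":[0,0,0]},{"offset":[0,0,-45],"rot":[0,0,0]},{"offset":[0,0,-35],"rot":[0,0,0]},{"offset":[0,0,0],"rot":[0,0,0]}]}}

```text
time: 21.7
position: [0.6583, 0.2174, 0.1559]
tcp_rot: [0.739, 0.674, 0.006, 0.003]
ft_force: [1.2, -0.7, -0.0]
width: 0.445
gripper_force: 0.0
```

```bash
python3 - <<'E'
from h import *
plan([(.4436,-.029,.12,-8.7,40)])
E
```

```text
-> 0.4436 -0.029 0.12 -8.7 12
   [-22, -16, 3] [0.0, -0.1, 7.8]
   [-24, -13, 3] [0.0, -0.1, 7.8]
   [-26, -9, 3] [0.0, -0.1, 7.8]
   [-27, -6, 3] [0.0, -0.1, 7.8]
   [-27, -2, 3] [0.0, -0.1, 7.8]
   [-27, 1, 3] [0.1, -0.1, 7.8]
   [-27, 5, 3] [0.1, -0.1, 7.8]
   [-26, 9, 3] [0.0, -0.1, 7.8]
   [-24, 12, 3] [0.1, -0.0, 7.8]
   [-22, 15, 2] [0.0, -0.1, 7.8]
   [-20, 18, 3] [0.1, -0.0, 7.7]
   [-18, 21, 2] [0.0, -0.1, 7.8]
t 21.7 pos [0.6583 0.2174 0.1559] j6 0.37 w 0.445 F [ 1.2 -0.7 -0. ]
```

Call:
{"api": "apply_moves", "payload": {"motion": [{"offset":[-22,-16,0],"rot":[0,0,7.8]},{"offset":[-24,-13,0],"rot":[0,0,7.8]},{"offset":[-26,-9,0],"rot":[0,0,7.8]},{"offset":[-27,-6,0],"rot":[0,0,7.8]},{"offset":[-27,-2,5],"rot":[0,0,7.8]}], "hand": 60, "force": 25}}

```text
time: 22.2
position: [0.5636, 0.1119, 0.1424]
tcp_rot: [0.922, 0.386, 0.001, 0.0]
ft_force: [0.3, -0.3, 0.1]
width: 0.702
gripper_force: 0.0
```

Call:
{"api": "apply_moves", "payload": {"motion": [{"offset":[-27,1,5],"rot":[0,0,7.8]},{"offset":[-27,5,8],"rot":[0,0,7.8]},{"offset":[-26,9,8],"rot":[0,0,7.8]},{"offset":[-24,12,8],"rot":[0,0,7.8]},{"offset":[-22,15,8],"rot":[0,0,7.8]}]}}

```text
time: 22.7
position: [0.4737, 0.0101, 0.1045]
tcp_rot: [0.998, 0.056, 0.0, 0.0]
ft_force: [0.3, -0.8, -0.6]
width: 0.701
gripper_force: 0.0
```

Call:
{"api": "apply_moves", "payload": {"motion": [{"offset":[-20,18,8],"rot":[0,0,7.7]},{"offset":[-18,21,5],"rot":[0,0,7.8]},{"offset":[0,0,0],"rot":[0,0,0]},{"offset":[0,0,0],"rot":[0,0,0]},{"offset":[0,0,0],"rot":[0,0,0]}]}}

```text
time: 23.2
position: [0.4396, -0.0298, 0.0921]
tcp_rot: [0.997, -0.075, 0.001, -0.0]
ft_force: [0.3, -0.3, 0.4]
width: 0.7
gripper_force: 0.0
```

```bash
python3 - <<'E'
from h import *
plan([(.4436,-.029,.008,-8.7,25)])
E
```

```text
-> 0.4436 -0.029 0.008 -8.7 4
   [1, 0, 21] [-0.0, -0.0, 0.0]
   [1, 0, 21] [-0.0, -0.0, 0.0]
   [1, -1, 21] [-0.0, -0.1, 0.0]
   [1, 0, 21] [-0.0, -0.0, 0.1]
t 23.2 pos [ 0.4396 -0.0298  0.0921] j6 1.6 w 0.7 F [ 0.3 -0.3  0.4]
```

Call:
{"api": "apply_moves", "payload": {"motion": [{"offset":[2,0,25],"rot":[0,0,0]},{"offset":[1,0,25],"rot":[0,0,0]},{"offset":[1,0,20],"rot":[0,0,0]},{"offset":[0,0,9],"rot":[0,0,0]},{"offset":[0,0,4],"rot":[0,0,0]}]}}

```text
time: 23.7
position: [0.4424, -0.0302, 0.0076]
tcp_rot: [0.997, -0.075, -0.001, -0.0]
ft_force: [0.2, -0.6, -0.1]
width: 0.705
gripper_force: 0.0
```

Call:
{"api": "apply_moves", "payload": {"motion": [{"offset":[0,0,0],"rot":[0,0,0]},{"offset":[0,0,0],"rot":[0,0,0]},{"offset":[0,0,0],"rot":[0,0,0]},{"offset":[0,0,0],"rot":[0,0,0]},{"offset":[0,0,0],"rot":[0,0,0]}], "hand": 4}}

```text
time: 24.2
position: [0.4434, -0.0309, 0.0093]
tcp_rot: [0.997, -0.076, 0.001, -0.0]
ft_force: [-0.2, 0.5, 5.4]
width: 0.137
gripper_force: 24.7
```

```bash
python3 - <<'E'
from h import *
plan([(.4436,-.029,.13,-8.7,40),(.5948,.1853,.13,84.8,40)])
E
```

```text
-> 0.4436 -0.029 0.13 -8.7 4
   [0, 0, -30] [-0.0, -0.0, -0.0]
   [0, -1, -30] [-0.0, -0.0, -0.0]
   [0, 0, -30] [-0.0, -0.1, -0.0]
   [0, -1, -31] [-0.0, -0.0, -0.0]
-> 0.5948 0.1853 0.13 84.8 12
   [10, -20, 0] [0.0, -0.0, -7.8]
   [12, -18, 0] [0.0, -0.0, -7.8]
   [15, -16, 0] [0.0, -0.0, -7.8]
   [17, -14, 0] [0.0, -0.0, -7.8]
   [18, -12, 0] [0.0, -0.0, -7.8]
   [20, -9, 0] [0.0, -0.0, -7.8]
   [21, -6, 0] [0.0, -0.0, -7.8]
   [22, -3, 0] [0.0, -0.0, -7.8]
   [22, -1, 0] [0.0, -0.0, -7.8]
   [21, 2, 0] [0.0, -0.0, -7.8]
   [21, 6, 0] [0.0, -0.0, -7.8]
   [20, 8, 0] [0.0, -0.0, -7.7]
t 24.2 pos [ 0.4434 -0.0309  0.0093] j6 1.6 w 0.137 F [-0.2  0.5  5.4]
```

Call:
{"api": "apply_moves", "payload": {"motion": [{"offset":[0,0,-30],"rot":[0,0,0]},{"offset":[0,-1,-30],"rot":[0,0,0]},{"offset":[0,0,-30],"rot":[0,0,0]},{"offset":[0,-1,-31],"rot":[0,0,0]},{"offset":[10,-20,0],"rot":[0,0,-7.8]}]}}

```text
time: 24.7
position: [0.4582, -0.0117, 0.134]
tcp_rot: [1.0, -0.008, 0.004, 0.001]
ft_force: [-0.2, -0.1, -0.4]
width: 0.141
gripper_force: 24.4
```

Call:
{"api": "apply_moves", "payload": {"motion": [{"offset":[12,-18,0],"rot":[0,0,-7.8]},{"offset":[15,-16,0],"rot":[0,0,-7.8]},{"offset":[17,-14,0],"rot":[0,0,-7.8]},{"offset":[18,-12,0],"rot":[0,0,-7.8]},{"offset":[20,-9,0],"rot":[0,0,-7.8]}]}}

```text
time: 25.2
position: [0.5186, 0.0793, 0.1292]
tcp_rot: [0.944, 0.329, -0.0, -0.0]
ft_force: [0.2, -0.4, 0.5]
width: 0.14
gripper_force: 24.4
```

Call:
{"api": "apply_moves", "payload": {"motion": [{"offset":[21,-6,0],"rot":[0,0,-7.8]},{"offset":[22,-3,0],"rot":[0,0,-7.8]},{"offset":[22,-1,0],"rot":[0,0,-7.8]},{"offset":[21,2,0],"rot":[0,0,-7.8]},{"offset":[21,6,0],"rot":[0,0,-7.8]}]}}

```text
time: 25.7
position: [0.5816, 0.1682, 0.129]
tcp_rot: [0.78, 0.625, -0.0, -0.0]
ft_force: [0.2, -0.2, -0.6]
width: 0.137
gripper_force: 24.4
```

Call:
{"api": "apply_moves", "payload": {"motion": [{"offset":[20,8,0],"rot":[0,0,-7.7]},{"offset":[0,0,0],"rot":[0,0,0]},{"offset":[0,0,0],"rot":[0,0,0]},{"offset":[0,0,0],"rot":[0,0,0]}]}}

```text
time: 26.1
position: [0.593, 0.1844, 0.1289]
tcp_rot: [0.739, 0.673, -0.001, -0.0]
ft_force: [-0.6, -0.8, -0.3]
width: 0.14
gripper_force: 24.4
```

```bash
python3 - <<'E'
from h import *
plan([(.5948,.1853,.014,84.8,25)])
E
```

```text
-> 0.5948 0.1853 0.014 84.8 5
   [0, 0, 23] [-0.0, 0.0, -0.0]
   [0, 0, 23] [-0.0, 0.0, -0.0]
   [0, 1, 23] [-0.0, 0.0, -0.0]
   [1, 0, 23] [-0.0, 0.0, -0.1]
   [0, 1, 23] [-0.1, 0.0, -0.0]
t 26.1 pos [0.593  0.1844 0.1289] j6 0.35 w 0.14 F [-0.6 -0.8 -0.3]
```

Call:
{"api": "apply_moves", "payload": {"motion": [{"offset":[0,1,30],"rot":[0,0,0]},{"offset":[1,1,35],"rot":[0,0,0]},{"offset":[0,0,26],"rot":[0,0,0]},{"offset":[0,0,16],"rot":[0,0,0]},{"offset":[0,0,7],"rot":[0,0,0]}]}}

```text
time: 26.6
position: [0.5941, 0.185, 0.0134]
tcp_rot: [0.739, 0.674, -0.002, -0.001]
ft_force: [-0.7, -0.1, 6.6]
width: 0.141
gripper_force: 25.3
```

Call:
{"api": "apply_moves", "payload": {"motion": [{"offset":[0,0,1],"rot":[0,0,0]},{"offset":[0,0,0],"rot":[0,0,0]}]}}

```text
time: 26.8
position: [0.5968, 0.1861, 0.0154]
tcp_rot: [0.739, 0.674, 0.001, 0.0]
ft_force: [-0.2, -0.4, -0.1]
width: 0.136
gripper_force: 24.4
```

Call:
{"api": "apply_moves", "payload": {"motion": [{"offset":[0,0,0],"rot":[0,0,0]},{"offset":[0,0,0],"rot":[0,0,0]},{"offset":[0,0,0],"rot":[0,0,0]}], "hand": 22}}

```text
time: 27.1
position: [0.5964, 0.1863, 0.0151]
tcp_rot: [0.739, 0.674, 0.001, 0.0]
ft_force: [0.1, 0.3, 1.1]
width: 0.261
gripper_force: 0.0
```

Call:
{"api": "apply_moves", "payload": {"motion": [{"offset":[0,0,-15],"rot":[0,0,0]},{"offset":[0,0,-35],"rot":[0,0,0]},{"offset":[0,0,-40],"rot":[0,0,0]},{"offset":[0,0,-40],"rot":[0,0,0]},{"offset":[-40,0,-5],"rot":[0,0,0]}]}}

```text
time: 27.6
position: [0.5975, 0.1503, 0.1581]
tcp_rot: [0.737, 0.676, 0.007, 0.003]
ft_force: [2.0, 0.4, 0.5]
width: 0.255
gripper_force: 0.0
```

Call:
{"api": "apply_moves", "payload": {"motion": [{"offset":[-45,0,0],"rot":[0,0,0]},{"offset":[-45,0,0],"rot":[0,0,0]},{"offset":[-45,0,0],"rot":[0,0,0]},{"offset":[-45,0,0],"rot":[0,0,0]},{"offset":[-45,0,0],"rot":[0,0,0]}]}}

```text
time: 28.1
position: [0.5718, -0.0795, 0.1509]
tcp_rot: [0.738, 0.674, 0.001, 0.001]
ft_force: [0.2, -0.0, 0.3]
width: 0.255
gripper_force: 0.0
```

Call:
{"api": "apply_moves", "payload": {"motion": [{"offset":[-45,0,0],"rot":[0,0,0]},{"offset":[0,0,0],"rot":[0,0,0]},{"offset":[0,0,0],"rot":[0,0,0]}]}}

```text
time: 28.4
position: [0.5678, -0.1237, 0.1505]
tcp_rot: [0.739, 0.673, 0.001, 0.0]
ft_force: [0.5, -0.3, 0.9]
width: 0.261
gripper_force: 0.0
```

```bash
python3 - <<'E'
from h import *
im=eyes.grab_frame('top');a=cv2.resize(im[140:310,85:345],None,fx=3,fy=3,interpolation=cv2.INTER_CUBIC);cv2.imwrite('pics/c5.png',a)
b=eyes.grab_frame('scene');cv2.imwrite('pics/c6.png',cv2.resize(b[230:380,90:290],None,fx=4,fy=4,interpolation=cv2.INTER_CUBIC))
s=arm.observe();print(s['time'],s['position'])
E
```

```text
28.5 [ 0.56788685 -0.12191063  0.14994944]
```

View pics/c5.png

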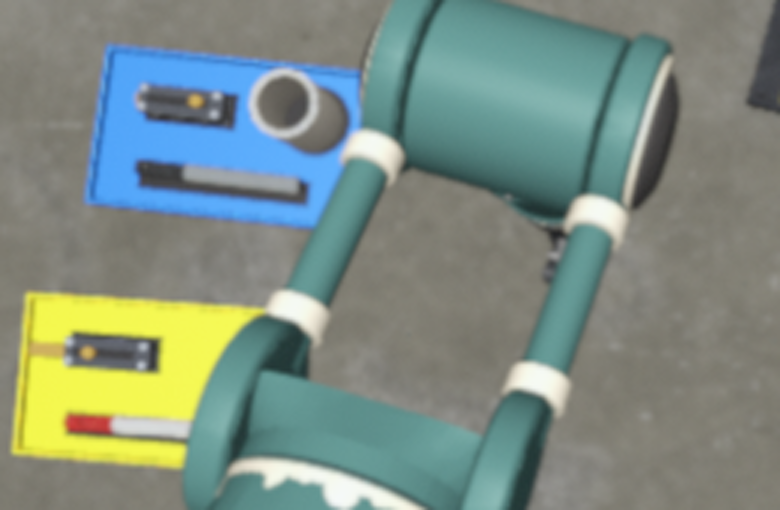

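View pics/c6.png

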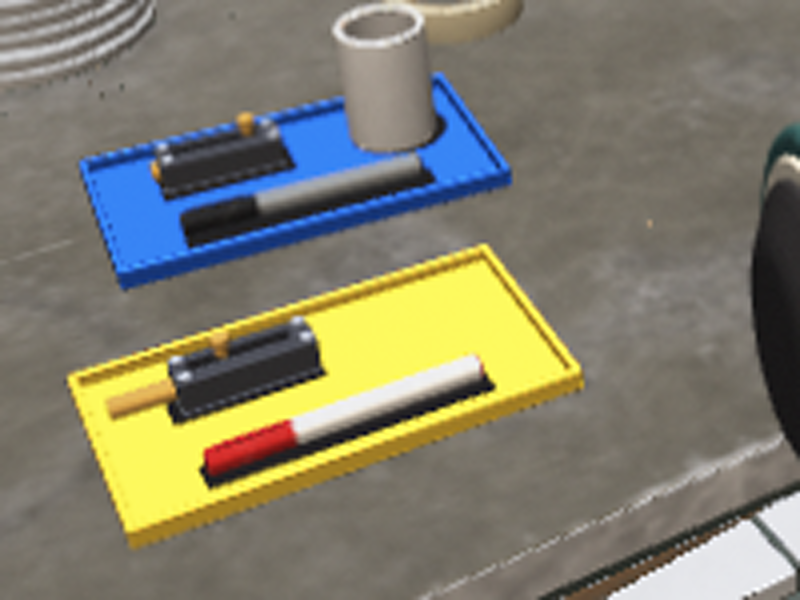

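All five parts lie on their shadows with the bolts unchanged. The bushing stands at crop (285,104), the in-latch at (185,103) and the black marker at (220,182). I'll do one quick numeric check before handing in.

```bash
python3 - <<'E'
from h import *
C=lambda P:[((x+.5)/3-.5+85,(y+.5)/3-.5+140) for x,y in P]
def loc(n,pts,z,c,yaw):
    w=px2w('top',C(pts),z).mean(0)[:2]-c;t=np.radians(yaw)
    print(n,(np.array([[np.cos(t),np.sin(t)],[-np.sin(t),np.cos(t)]])@w*1000).round(1))
B=(.6277,.1823);Y=(.4281,.2345)
loc('bush',[(285,104)],.079,B,-5.2)
loc('in',[(148,90),(217,98),(146,112),(216,116)],.026,B,-5.2)
loc('black',[(137,172),(302,185)],.016,B,-5.2)
loc('out',[(73,340),(146,346),(71,358),(143,364)],.026,Y,-2.1)
loc('red (old pic)',[(66,424),(234,434)],.016,Y,-2.1)
E
```

```text
bush [ 20.5 -67.6]
in [19.7 33.4]
black [-35.2  -1.4]
out [22.2 30.3]
red (old pic) [-36.9  -3.8]
```

Every part is well within tolerance, so I'm handing the job in.

```bash
python3 -c "
from cell import arm
print(arm.finish_job())"
```

```text
the job is handed in; nothing more can be done
None
```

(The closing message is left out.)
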